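# Loupe out of its case and onto the print

## Robot

A 6-joint arm with a two-finger parallel gripper is mounted at the origin on the work surface. World frame = base frame: x ahead of the robot, y to its left, z up, the work surface at z = 0. Lengths are in mm, angles in rad, forces in N, time in s.
With the tool pointing down it reaches from about 325 to 900 mm from the base axis. Payload 3.5 kg.
Tool frame: the origin (TCP) lies at the very end of the fingers, on their centre line; the grasp point (between the pads) lies 19 mm behind it; x points along the fingers, y is the direction in which the jaws open and shut, and the axes are right-handed (so a half turn about x gives the same grasp; the last joint's range is limited). The gripper opens to 85 mm and grips with 20 to 120 N. Pads are 22 mm wide; open, the fingers measure 114 mm over their backs; the gripper's body (76 mm by 85 mm) begins 54 mm behind the grasp point. The pads swing forward as they close: fully open they stand 13 mm farther back than shut.
Start: joints at [-1.341, 0.276, -0.026, 1.268, 0, 1.467], TCP at [204.17, -590.709, 231.313] pointing down, gripper open.
Joint ranges: [-3.12, 3.12], [-0.85, 1.88], [-1.08, 1.24], [-1.95, 2.15], [-1.57, 1.53], [-3.14, 3.14]. Speed limits (rad/s): [2.57, 2.57, 3.14, 3.14, 3.14, 3.14].

## Interface

Orientations are given as a rotation vector (axis times angle).
In Python, from plant import movep, move_straight, set_joints, grip, sleep, inverse_kinematics, snapshot, IKError, job_done, get_clock, get_joint_positions, get_qd, get_joint_efforts, get_tool_pos, get_eef_rot, get_ft_force, get_wrist_torque, get_opening gives the robot as it stands. Calls block until the motion is done:
- movep(position, orientation): joint-space move of the TCP to a pose.
- move_straight(position, attitude=None, speed=150): straight line of the TCP; attitude=None keeps the orientation; speed is the mean speed in mm/s.
- set_joints(angles): joint-space move.
- grip(opening, effort=None): finger opening in mm; effort is the grip in N (None keeps the last); returns when the fingers have stopped.
- sleep(seconds).
- inverse_kinematics(position, orientation): joint angles nearest the present ones, or None.
- snapshot(name): name is "scene" or "top" or "wrist"; returns a dict with "img" (480x640x3 uint8, red, green, blue), "range_z" (480x640 float32, mm along the optical axis (not along the pixel's ray), 0 where there is no reading), "fovy" (degrees; the focal length in pixels is half the picture's height over the tangent of half this angle, whatever the lens; pixels are square), "cx", "cy" (the principal point, pixels), "R" (3x3) and "t" (3): a world point X has camera coordinates R X + t; the wrist camera has in their place "tool_from_camera" (4x4, takes a point from camera to tool coordinates, whose origin is the TCP and whose axes are the tool frame's). Camera axes: x right, y down, z forward; pixel columns grow to the right and rows downward; lengths in mm; the calibration is good to about 2 mm. The wrist camera is an equidistant fisheye: a pixel r from the principal point sees the ray r / f radians off the axis. A picture is of the moment at which its call begins: read the wrist's pose just before it.
A pose or a line that the arm cannot do raises IKError and nothing moves.
- job_done(): hands the job in, once; it reports no verdict.
Readings, each from a call of its own:
- get_clock(): time.
- get_joint_positions(): joint angles.
- get_qd(): joint speeds.
- get_joint_efforts(): joint torques, N m.
- get_tool_pos(): TCP position.
- get_eef_rot(): TCP orientation.
- get_ft_force(): force on the tool from outside, world axes, zero at the start.
- get_wrist_torque(): the same for the moment, N m.
- get_opening(): finger opening in mm.
Only numpy, scipy, OpenCV 4.12 (cv2) and the standard library are available. Lean on these libraries where they do the work, as an engineer would, in place of code of your own. Each camera call takes 0.05 s, during which the arm holds its last target.

## Task

Swing the lid of the grey hard case (the one with the carrying handle) over past its balance point, so that it stays open by itself with nothing touching it. Then lift out the round loupe (not the square viewer beside it) and stand it gently upright on the matted photograph, wholly inside the window of the mat, leaving the case open.

Things in the scene. Friction and masses are not known exactly. Their poses are not given: they have to be found in the camera images.
- case: Grey hard case fixed to the bench, 120 (x) x 240 (y) x 63 mm high shut; origin at centre of underside, z up. Starts shut, no latch. Tray 28 mm high, walls 4, floor 5 mm. Hinge line along y at x +60, z 28 mm. On the lid's front a round black handle bar, 12 mm thick, 120 mm long along y, 42 mm clear of the front face: shut, its middle is at x -102, y 0, z 45 mm; it swings with the lid.
- lid (a joint): Angle of the case's lid (the upper 35 mm, about 0.22 kg), rad: 0 shut, grows as the handle rises and swings over towards the hinge side, stop at 1.9. Free hinge: let go below about 1.3 it falls shut, beyond that it falls open to the stop and stays.
- loupe_mid (a point): Middle (half-way up) of the round black loupe, 36 mm diameter, 50 mm high, clear foot 38 mm diameter, 12 mm high; 0.08 kg. z up along its axis. Stands on the case floor (30 mm above the case's underside), hidden until the lid is open, at about case x -8, y +46 or -46 mm; a square black viewer 34 x 34 x 46 mm stands at the other place. Rubber blocks 12 mm high beside them.
- photo: Black-and-white photograph in a white window mat, fixed flat on the bench: 220 (x) x 240 mm (y), origin at centre of underside, z up. Window 110 (x) x 130 mm (y), centred on the origin; picture surface 2 mm, mat 5 mm above the underside. A brass weight 26 mm wide, 28 mm high stands on the mat near the corner x +83, y +90 mm.

How it is judged:
By the outcome, as a careful person would: the job done as asked, in the order asked, and still so for the second after the job is handed in, with the robot touching nothing.
It also fails if it takes over 58 s, if anything falls off the work surface, if the arm or the gripper's body presses on something with over 40 N, if the wrist force passes 120 N, or if a joint passes its speed limit or range.

## Working session

There is one attempt and no reset: what is moved stays moved. The work goes in short steps, each a Python script; the robot and the scene stay as the last script left them, time stands still between calls to the robot, and variables do not carry over. Pictures are saved under pics/ and viewed, and the job is handed in when it is done.

```bash
ls; mkdir -p pics; cat > h.py <<'E'
import numpy as np, cv2
from plant import *
from scipy.spatial.transform import Rotation as Rn
def shot(n,f):
    s=snapshot(n); cv2.imwrite('pics/'+f+'.png',s['img'][:,:,::-1]); np.savez('pics/'+f+'.npz',**s); return s
def world(s,u,v,z=None):
    R=np.array(s['R']);t=np.array(s['t']); f=240/np.tan(np.radians(float(s['fovy'])/2))
    d=np.array([(u-s['cx'])/f,(v-s['cy'])/f,1.])
    c=-R.T@t; dw=R.T@d
    if z is None: k=s['range_z'][int(round(v)),int(round(u))]
    else: k=(z-c[2])/dw[2]
    return c+k*dw
E
python3 - <<'E'
from h import *
print(get_clock())
for n in ['scene','top']:
    s=shot(n,n+'0'); print(n,s['fovy'],s['cx'],s['cy'],-np.array(s['R']).T@s['t'])
print(get_clock(),get_eef_rot(),get_opening())
E
```

```text
pics
0.0
scene 52.33069246353207 323.4838599469762 245.32668877292147 [ 803.67099362 -382.2901606   634.58159709]
top 46.249243483984245 315.49410942282594 236.86418488058237 [494.21967727 -16.16047298 897.15542341]
0.1 [ 2.04182266  0.34511337 -2.04207139] 85.45252223140024
```

View pics/scene0.png

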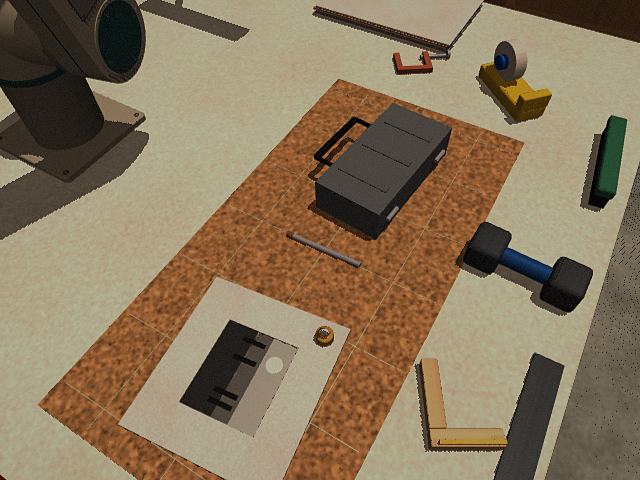

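View pics/top0.png

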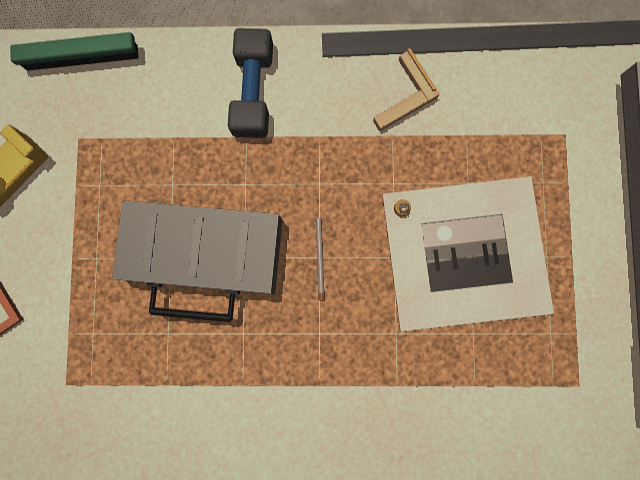

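```bash
python3 - <<'E'
import cv2
i=cv2.imread('pics/top0.png')
cv2.imwrite('pics/c1.png',cv2.resize(i[190:330,100:300],None,fx=4,fy=4,interpolation=cv2.INTER_CUBIC))
cv2.imwrite('pics/c2.png',cv2.resize(i[170:340,370:570],None,fx=3.5,fy=3.5,interpolation=cv2.INTER_CUBIC))
E
```

```text
(no output)
```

View pics/c1.png

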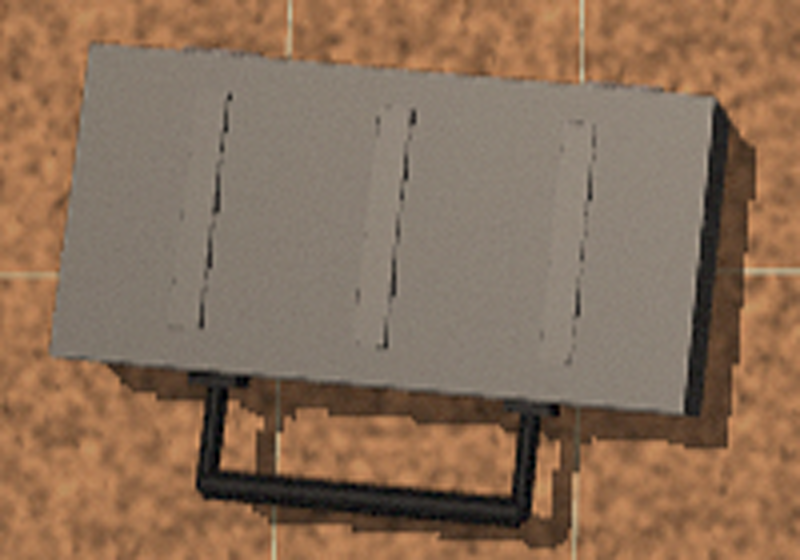

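View pics/c2.png

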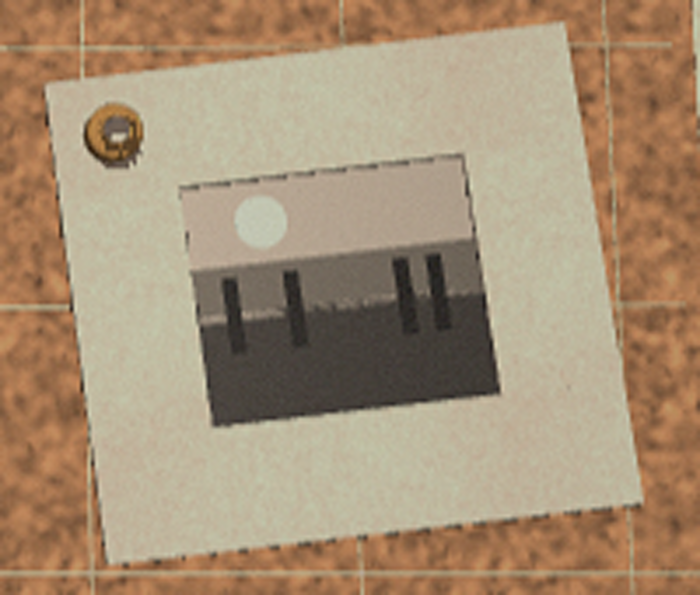

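```bash
python3 - <<'E'
import numpy as np
import h
s=np.load('pics/top0.npz')
def pr(pts,ox,oy,k,z):
    P=np.array([h.world(s,ox+(u+.5)/k-.5,oy+(v+.5)/k-.5,z) for u,v in pts]); return P
def quad(P,n):
    print(n,P[:,:2].round(1).tolist(),'c',P.mean(0).round(1),'sides',[round(float(np.linalg.norm(P[i]-P[(i+1)%4])),1) for i in range(4)],
     'yaw(+y dir)', [round(float(np.degrees(np.arctan2(*( (a-b)[[1,0]]*[1,1]))))-90,2) for a,b in ((P[0],P[1]),(P[3],P[2]))])
quad(pr([(92,43),(716,97),(690,414),(52,354)],100,190,4,63),'case')
P=pr([(205,485),(520,515)],100,190,4,45);print('bar',P.round(1),P.mean(0))
quad(pr([(46,86),(565,23),(641,503),(110,564)],370,170,3.5,5),'photo')
quad(pr([(181,187),(463,154),(499,393),(213,426)],370,170,3.5,5),'win')
for u,v in [(200,250),(150,240),(260,280),(410,320),(470,250),(190,314)]: print(h.world(s,u,v).round(1))
E
```

```text
case [[651.2, 298.4], [629.1, 60.5], [510.4, 69.4], [533.2, 308.8]] c [580.9 184.3  63. ] sides [238.8, 119.0, 240.4, 118.5] yaw(+y dir) [-5.3, -5.43]
bar [[484.3 255.2  45. ]
 [473.  135.2  45. ]] [478.6385975  195.17533109  45.        ]
photo [[669.6, -101.8], [697.4, -339.5], [479.4, -362.9], [452.6, -127.0]] c [ 574.8 -232.8    5. ] sides [239.3, 219.3, 237.4, 218.4] yaw(+y dir) [6.68, 6.47]
win [[622.4, -162.5], [636.9, -290.7], [528.3, -302.3], [513.8, -174.3]] c [ 575.4 -232.4    5. ] sides [129.0, 109.2, 128.9, 109.2] yaw(+y dir) [6.47, 6.46]
[574.8 178.1  63.9]
[590.3 254.4  63. ]
[530.   88.   60.1]
[ 469.3 -141.3    4.2]
[ 579.3 -239.2    0.9]
[479.7 193.4  53. ]
```

```bash
cat >> h.py <<'E'
YAW=np.radians(-5.36); C=np.array([580.6,184.4])
cx_=np.array([np.cos(YAW),np.sin(YAW),0]); cy_=np.array([-np.sin(YAW),np.cos(YAW),0])
def case(x,y,z): return np.array([C[0],C[1],0])+x*cx_+y*cy_+[0,0,z]
def down(yd):
    yd=np.array(yd,float); x=np.array([0,0,-1.]); return Rn.from_matrix(np.column_stack([x,yd,np.cross(x,yd)])).as_rotvec()
def bar(th):
    a=th+np.arctan2(17,162); r=np.hypot(17,162)
    return case(60-r*np.cos(a),0,28+r*np.sin(a))
E
python3 - <<'E'
from h import *
for sg in (1,-1):
    for th in (0,.8,1.87):
        q=inverse_kinematics(bar(th)+[0,0,-15],down(sg*cx_)); print(sg,th,None if q is None else np.round(q,2))
    q=inverse_kinematics(bar(0)+[0,0,80],down(sg*cx_)); print(q)
    for d in (cx_,cy_):
      for y in (46,-46): q=inverse_kinematics(case(-8,y,15),down(sg*d));print('l',sg,None if q is None else np.round(q,2))
E
```

```text
1 0 [ 0.26  0.28 -0.49  0.8   0.    1.92]
1 0.8 [ 0.22  0.25 -0.26  1.06  0.    1.89]
1 1.87 [0.15 0.49 0.13 1.21 0.   1.82]
[ 2.59525751e-01  1.68617857e-01 -3.99949138e-01  1.00222933e+00
  4.44089210e-16  1.92387173e+00]
l 1 [ 0.28  0.46 -0.27  0.85  0.    1.94]
l 1 [ 0.13  0.4  -0.35  0.82  0.    1.79]
l 1 [ 0.28  0.46 -0.27  0.85  0.    0.37]
l 1 [ 0.13  0.4  -0.35  0.82  0.    0.22]
-1 0 [ 0.26  0.28 -0.49  0.8   0.   -1.22]
-1 0.8 [ 0.22  0.25 -0.26  1.06  0.   -1.25]
-1 1.87 [ 0.15  0.49  0.13  1.21  0.   -1.33]
[ 0.25952575  0.16861786 -0.39994914  1.00222933  0.         -1.21772093]
l -1 [ 0.28  0.46 -0.27  0.85  0.   -1.2 ]
l -1 [ 0.13  0.4  -0.35  0.82  0.   -1.35]
l -1 [ 0.28  0.46 -0.27  0.85  0.   -2.77]
l -1 [ 0.13  0.4  -0.35  0.82  0.   -2.92]
```

```bash
python3 - <<'E'
from h import *
o=down(cx_)
movep(bar(0)+[0,0,90],o); grip(32,25)
print(get_clock(),get_tool_pos(),get_opening(),get_ft_force())
move_straight(bar(0)+[0,0,-16],speed=120)
print(get_clock(),get_ft_force())
shot('top','t1');shot('scene','s1')
E
python3 -c "
import cv2,numpy as np
a=cv2.imread('pics/t1.png')[150:350,80:320];b=cv2.imread('pics/s1.png')[60:260,270:510]
cv2.imwrite('pics/v1.png',np.hstack([cv2.resize(x,(400,333)) for x in (a,b)]))"
```

```text
3.6 [479.04550199 193.90700784 134.97209832] 32.229029264802044 [-0.22956486 -0.30698411  0.42459669]
4.6333 [ 0.46352201  0.67232589 -0.13026082]
```

View pics/v1.png

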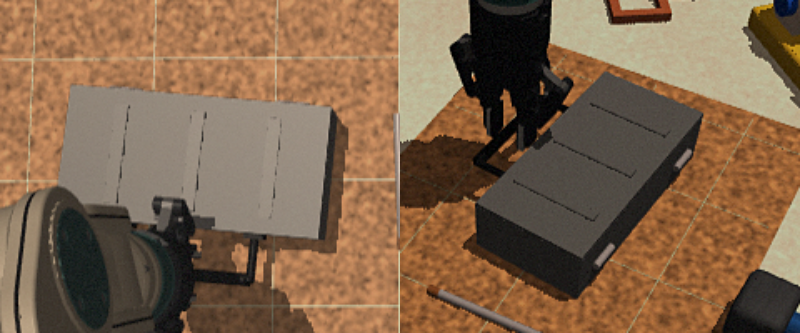

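The fingers straddle the handle bar (right view about (500,115)) with no contact force. I'll grip it and follow the arc.

```bash
python3 - <<'E'
from h import *
grip(0,25); print(get_clock(),get_opening(),get_ft_force().__repr__() )
for th in np.arange(.12,1.01,.12):
    move_straight(bar(th)+[0,0,-16],speed=100)
    f=np.array(get_ft_force()); print(round(th,2),round(get_clock(),2),f.round(1),round(get_opening(),1))
    if np.linalg.norm(f)>45: print('STOP');break
shot('scene','s2')
E
```

```text
5.0417 10.897539807971093 array([ 4.04085262, -0.56474098,  1.07751549])
0.12 5.38 [ 5.4 -1.3 -3.5] 10.9
0.24 5.72 [ 6.9 -0.4 -4.9] 11.1
0.36 6.07 [ 6.9 -0.7 -4.8] 10.7
0.48 6.41 [ 6.5  0.7 -5. ] 10.8
0.6 6.75 [ 5.3  0.4 -6.4] 10.6
0.72 7.09 [ 1.5  3.1 -3.8] 10.7
0.84 7.43 [-4.8  3.6  4. ] 10.8
0.96 7.78 [-4.8  2.6  6.6] 10.7
```

View pics/s2.png

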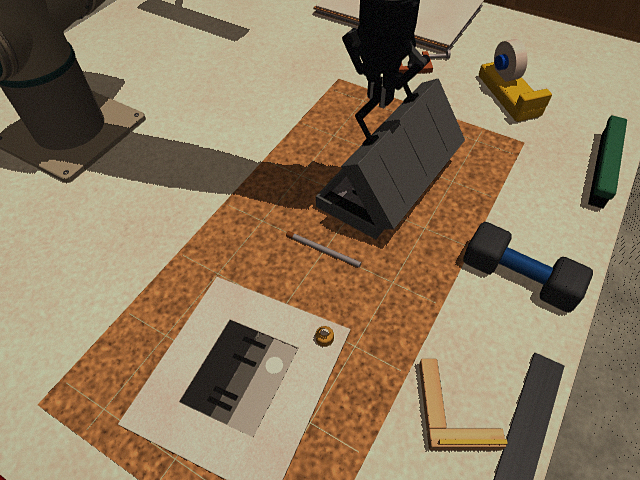

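```bash
python3 - <<'E'
from h import *
for th in [1.08,1.2,1.32,1.44,1.56,1.68,1.78,1.86]:
    move_straight(bar(th)+[0,0,-16],speed=100)
    f=np.array(get_ft_force()); print(round(th,2),round(get_clock(),2),f.round(1),round(get_opening(),1))
    if np.linalg.norm(f)>45: print('STOP');break
grip(26); print(np.round(get_ft_force(),1))
move_straight(bar(th)+[0,0,60],speed=100)
print(get_clock(),np.round(get_ft_force(),1))
# retreat towards the robot/up for a view
movep(case(-150,0,260),down(cx_))
print(get_clock()); shot('scene','s3');shot('top','t3')
E
```

```text
1.08 8.17 [-2.4  3.3  5.6] 10.8
1.2 8.51 [-2.5  2.6  5.6] 10.7
1.32 8.85 [-2.2  2.4  5.1] 10.9
1.44 9.19 [-0.8  2.6  4.4] 11.0
1.56 9.53 [-0.1  4.4  3.6] 10.9
1.68 9.88 [0.4 4.3 0.8] 11.0
1.78 10.19 [-0.2  4.8  1.3] 10.8
1.86 10.47 [1.  4.6 1.9] 11.1
[ 0.8 -0.4 -0.8]
11.6833 [ 0.2  0.1 -1. ]
12.7417
```

View pics/s3.png

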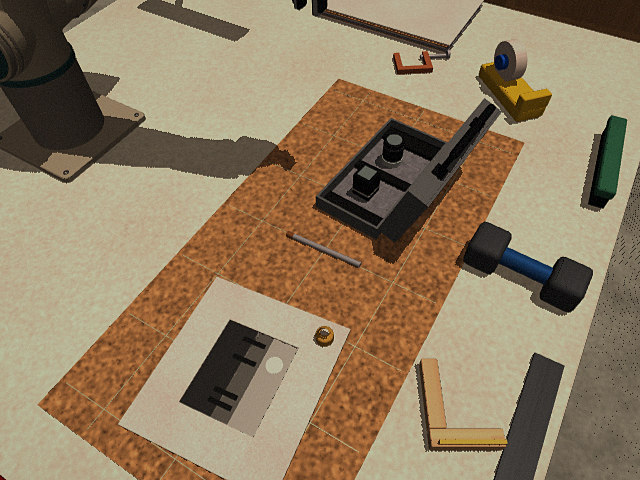

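View pics/t3.png

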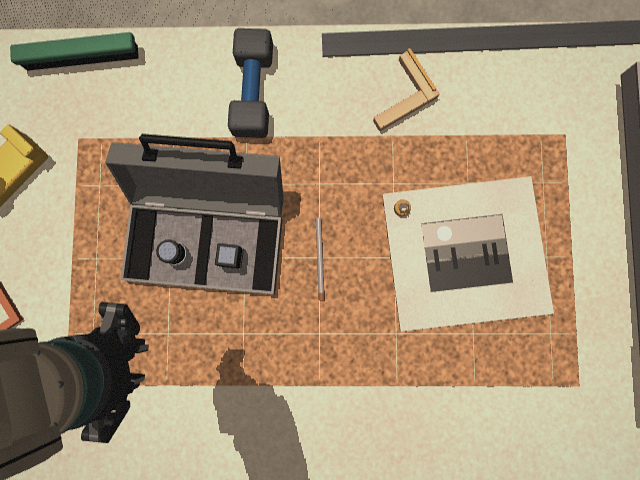

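The lid stands open. The round loupe is the left item in the top view (+y, about (170,252)), and the square viewer is at (228,256). Next I'll measure the loupe.

```bash
python3 - <<'E'
import cv2
i=cv2.imread('pics/t3.png')
cv2.imwrite('pics/c3.png',cv2.resize(i[220:290,130:250],None,fx=6,fy=6,interpolation=cv2.INTER_CUBIC))
E
```

```text
(no output)
```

View pics/c3.png

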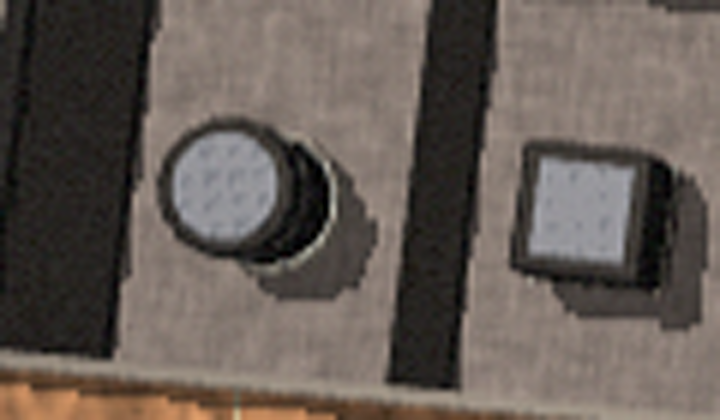

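```bash
python3 - <<'E'
import numpy as np,h
s=np.load('pics/t3.npz')
def w(u,v,z): return h.world(s,130+(u+.5)/6-.5,220+(v+.5)/6-.5,z)
def loc(p):
    d=p-h.case(0,0,0); return (d@h.cx_).round(1),(d@h.cy_).round(1)
for u,v in [(228,187),(157,187),(298,187),(228,117),(228,258)]:
    p=w(u,v,55);print(p.round(1),loc(p))
for u,v in [(168,251),(172,253),(170,250)]: print(h.world(s,u,v).round(1))
p=w(50,352,28);print('front rim',loc(p))
p=w(580,212,51);print('viewer',loc(p))
E
```

```text
[574.7 229.5  55. ] (np.float64(-10.0), np.float64(44.4))
[574.8 247.6  55. ] (np.float64(-11.7), np.float64(62.4))
[574.7 211.7  55. ] (np.float64(-8.5), np.float64(26.7))
[592.5 230.1  55. ] (np.float64(7.6), np.float64(46.6))
[556.8 229.   55. ] (np.float64(-27.9), np.float64(42.2))
[574.3 228.8  55.3]
[571.1 222.2  56.7]
[575.8 225.6  56. ]
front rim (np.float64(-55.1), np.float64(93.5))
viewer (np.float64(-8.0), np.float64(-44.5))
```

```bash
python3 - <<'E'
from h import *
o=down(cx_); L=np.array([574.7,229.5,0])
movep(L+[0,0,130],o); grip(54)
move_straight(L+[0,0,19],speed=90)
print(get_clock(),np.round(get_ft_force(),1),get_opening())
grip(0,30); f0=np.round(get_ft_force(),1); print(get_clock(),f0,get_opening())
move_straight(L+[0,0,32],speed=40)
print(get_clock(),np.round(get_ft_force(),1),get_opening())
move_straight(L+[0,0,160],speed=120)
print(get_clock(),np.round(get_ft_force(),1),get_opening())
shot('scene','s4'); shot('wrist','w4')
E
```

```text
15.4083 [ 0.1 -0.5 -0.2] 53.80339414473365
15.7 [-0.2 -1.4  4.4] 35.486315592828696
16.175 [-0.   1.3 -0.3] 35.09440007777208
17.3917 [-0.5 -0.  -1.5] 34.936507665336656
```

View pics/s4.png

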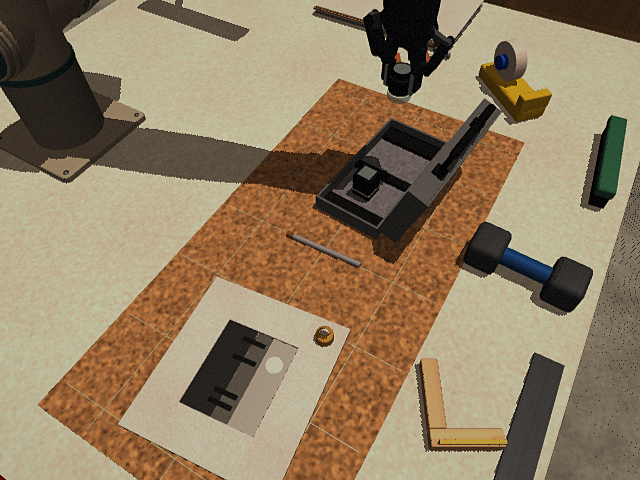

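View pics/w4.png

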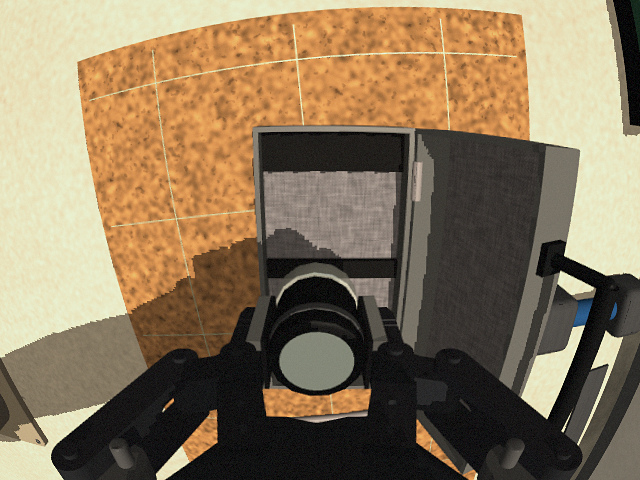

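```bash
python3 - <<'E'
from h import *
a=np.radians(6.5); o=down([np.cos(a),np.sin(a),0]); P=np.array([575.,-232.6,0])
movep(P+[0,0,130],o); print(get_clock(),get_opening())
move_straight(P+[0,0,21],speed=80); sleep(.2)
f0=np.array(get_ft_force()); print(get_clock(),f0.round(2))
for z in np.arange(20,11.9,-.5):
    move_straight(P+[0,0,z],speed=15)
    f=np.array(get_ft_force())-f0; print(z,f.round(1))
    if f[2]>3: break
print(get_clock()); s=shot('scene','s5')
E
python3 -c "
import cv2
a=cv2.imread('pics/s5.png')[230:480,100:400];cv2.imwrite('pics/v5.png',cv2.resize(a,None,fx=2.4,fy=2.4))"
```

```text
19.1833 35.30804822611157
20.8917 [ 0.06  0.24 -0.4 ]
20.0 [ 0.4 -0.5  0.3]
19.5 [-0.1 -1.2 -0.7]
19.0 [ 0.1 -0.9  0. ]
18.5 [ 0.4 -0.2 -0.6]
18.0 [ 0.1 -0.5  0.2]
17.5 [-0.2 -0.8  0.5]
17.0 [0.3 0.5 0.2]
16.5 [-2.4  0.9  3.3]
22.8917
```

View pics/v5.png

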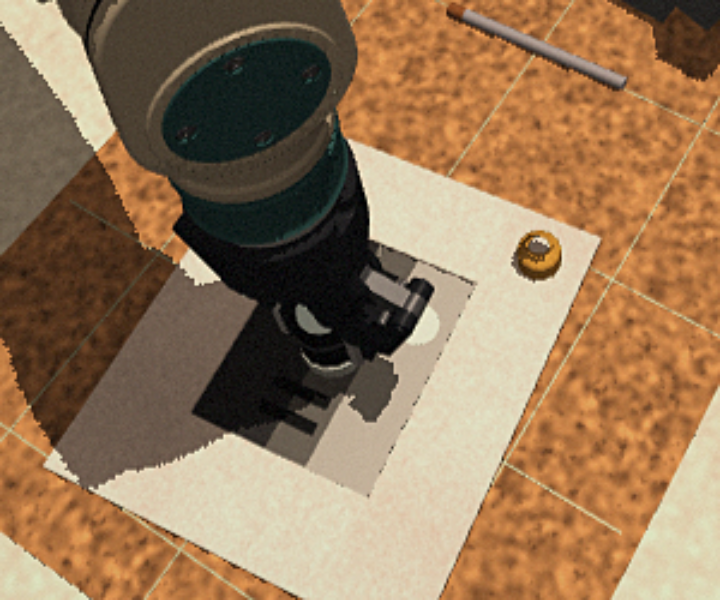

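Contact came at TCP z 16.5 (16 expected), and the loupe is at the middle of the window. I'll release and withdraw.

```bash
python3 - <<'E'
from h import *
grip(56,30); print(get_opening(),np.round(get_ft_force(),1))
p=np.array(get_tool_pos())
move_straight(p+[0,0,110],speed=90)
set_joints([-1.341,0.276,-0.026,1.268,0,1.467]) if False else movep([420,-60,260],get_eef_rot())
print(get_clock()); shot('scene','s6');shot('top','t6')
E
python3 -c "
import cv2,numpy as np
a=cv2.imread('pics/s6.png');b=cv2.imread('pics/t6.png')
cv2.imwrite('pics/v6.png',np.hstack([cv2.resize(x,(400,300)) for x in (a,b)]))
cv2.imwrite('pics/c6.png',cv2.resize(b[180:330,380:560],None,fx=4,fy=4,interpolation=cv2.INTER_CUBIC))"
```

```text
56.13262438806086 [-0.2  0.3 -0.4]
25.6833
```

View pics/v6.png

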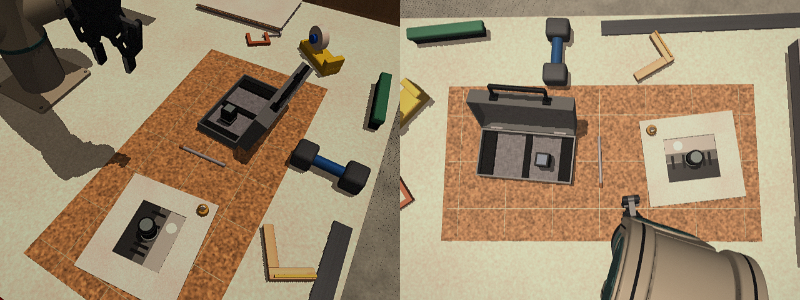

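View pics/c6.png

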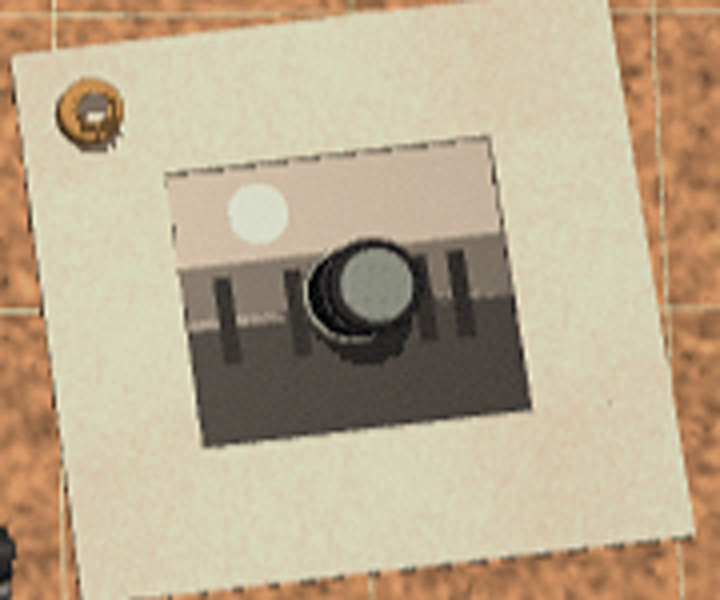

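```bash
python3 - <<'E'
from h import *
s=np.load('pics/t6.npz')
print(world(s,380+377.5/4-.4,180+283/4-.4,52).round(1), np.round(get_ft_force(),1))
job_done(); print(get_clock())
E
```

```text
[ 573.9 -232.4   52. ] [-0.3  0.2 -0.6]
the job is handed in; nothing more can be done
the job is handed in; nothing more can be done
```

The lid is open on its own, and the round loupe is standing upright near the middle of the photograph's window. I handed the job in at about 26 s of the 58 s allowed.

- **Lid:** I gripped the handle bar lightly and swung it along its arc to about 1.86 rad, well past the 1.3 balance point, then let go. Wrist-force readings along the arc stayed under 10 N. The last pictures show the lid still open, with the arm clear of it.
- **Loupe:** I lifted it out and left the square viewer in the case. I lowered it onto the picture in 0.5 mm steps until a contact of about 3 N, then released it.
- **Last checks:**
    - The loupe's top measures (573.9, -232.4) mm, against a window centre of about (575, -232.6), so its foot is well inside the mat opening.
    - The gripper touches nothing, with only sensor noise on the wrist.

No check failed or disagreed.

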